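Shut the wax-shape case and prove its catch

ROBOT

A 7-joint arm with a two-finger parallel gripper is mounted at the origin on the work surface. World frame = base frame: x ahead of the robot, y to its left, z up, the work surface at z = 0. Lengths are in m, angles in degrees, forces in N, time in s.
With the tool pointing down it reaches from about 0.425 to 0.95 m from the base axis. Payload 16.7 kg.
Tool frame: the origin (TCP) lies on the centre line of the jaws, within the pads' length; the fingertips stand 17 mm ahead of it and the grasp point (between the pads) lies 2 mm behind it; z points along the fingers, y is the direction in which the jaws open and shut (so a half turn about z gives the same grasp; the last joint's range is limited). The gripper opens to 94 mm and grips with 3 to 60 N. Pads are 16 mm wide; open, the fingers measure 119 mm over their backs; the gripper's body (75 mm by 177 mm) begins 78 mm behind the grasp point.
Start: joints at [-82.592, 24.414, 4.234, 92.017, -1.954, 63.644, -3.845], TCP at [0.186, 0.649, 0.222] pointing down, gripper open.
Joint ranges: [-163.25, 163.25], [-28.42, 122.38], [-70.27, 78.77], [12.13, 141.07], [-58.53, 238.53], [9.26, 117.41], [-156.51, 156.51]. Speed limits (degrees/s): [108.29, 108.29, 136.94, 136.94, 172.46, 172.46, 172.46].

INTERFACE

Orientations are given as a 3x3 rotation matrix whose columns are the frame's x, y, z axes.
In Python, from plant import ctrl, viewer, workorder gives the robot as it stands. The module is installed in compiled form; this text tells all that it offers.
- The arm moves only by the tool move_arm, never from a script. Its argument "moves" is a list that holds one entry, the list of rows, each a list of 7 numbers: the shift along the tool's x, y, z in m, then the turn, a rotation vector about the tool's x, y, z in degrees, then the opening, from 0 (shut) to 1 (fully open). A call has exactly 8 rows; each row shifts and turns the commanded pose from where the row before left it, along the tool's axes as they then stand; what a row does not reach is not made up. A row lasts 1/10 s, in which the tool goes at most 50 mm and 8.59 degrees, less where a joint would pass 70% of its speed; a pose out of reach is approached as far as the arm can. A call with a gripper value outside its range is refused whole. The fingers move at their own pace and stop on an object; "newtons" is the grip in N (left out, the last holds). Time passes only in rows, so rows that do not move let the fingers close, or fill a call up. It gives the time, the measured TCP pose, the force and the opening at its end, in the units of the state.
- ctrl.state(): the state, without advancing time (a new reading comes with each control period).
- viewer.grab_frame(name): name is "scene" or "side" or "wrist"; returns a dict with "img" (400x640x3 uint8, red, green, blue), "fovy" (degrees; the focal length in pixels is half the picture's height over the tangent of half this angle, whatever the lens; pixels are square), "cx", "cy" (the principal point, pixels), "dist" ([k1, k2, p1, p2, k3] as OpenCV has them; the pictures are not rectified), "rvec" (rotation vector, rad) and "tvec" (3), from world to camera coordinates, as OpenCV has them. Camera axes: x right, y down, z forward; pixel columns grow to the right and rows downward; lengths in m; the calibration is good to about 2 mm. A picture is of the moment at which its call begins. There is no depth.
- workorder.job_done(): hands the job in, once; it reports no verdict.
Trained networks look in the newest picture that a camera, given by its name, has taken for a name from the list of things; names that differ only in an ending like _2 or _b are one class to them, and where a whole thing is asked for, a point or a joint stands for the part that bears it (a point fixed in the world has none). Each returns a list of dicts, best first, with "conf" (0 to 1); they miss things now and then, are a little off and sometimes report something else, mostly with a low value. They report only what shows in the picture. A call takes as long as a camera call.
- viewer.boxes_of(camera, target): "box" ([left, top, right, bottom] in pixels, round what is visible of it).
- viewer.silhouettes(camera, target): "mask" (400x640 bool, what is visible of it) and "box" ([left, top, right, bottom] in pixels, round what is visible of it).
The state is a dict: "time_s": time; "joints": joint angles; "joint_vel": joint speeds; "joint_efforts": joint torques, N m; "ee_pos": TCP position; "tool_rot": TCP orientation; "force": force on the tool from outside, world axes, zero at the start; "torque": the same for the moment, N m; "width": opening from 0.0 (shut) to 1.0 (fully open).
Only numpy, scipy, OpenCV 4.12 (cv2) and the standard library are available. Lean on these libraries where they do the work, as an engineer would, in place of code of your own. Each camera call takes 0.05 s, during which the arm holds its last target.

TASK

Shut the lid of the wax-shape case and press it home until its front catch holds. Then give its handle a firm upward tug, held for a moment, to prove that the catch has caught; if the lid gives, press it down again, harder, and tug again. Leave the lid shut on its catch, the handle let go, and the bottles, candle and tin that stand beside the case undisturbed.

Things in the scene. Friction and masses are not known exactly. Their poses are not given: they have to be found in the camera images.
- case: Frosted compartment case of wax shapes, fixed to the table, 190 mm front to back (its x), 270 mm wide (its y), 55 mm high. Origin: centre of its underside on the table. Its -x side is the front (towards the robot), its +x side carries the hinge; z is up.
- case_hinge (a point): Middle of the lid's hinge axis, 95 mm behind the case's centre and 57 mm above the table. The axis runs along the case's y; axes as the case's.
- lid (a joint): Lid angle, rad: 0 = fully shut, grows as the front rises (to 1.75). Teal frame, clear window, 190 x 270 x 6 mm, 0.12 kg; underside level with the hinge axis when shut. Stiff hinge: the lid stays where it is left; uncaught, it rises under 2 to 3 N at the handle and sinks under about 1 N. Caught, it reads 0 to 0.01 (2 mm of play at the front) and cannot be pulled up further.
- handle (a point): Centre of the black handle bar on top of the lid: bar 92 mm long along the lid's y, round, 12 mm thick, standing on a 12 mm wide post near each end (68 mm clear between the posts, 26 mm free below the bar). Centre 162 mm in front of the hinge axis and 38 mm above the lid's underside. Axes turn with the lid: x from the front edge to the hinge, z out of the lid's top face.
- catch (a point): Outer face of the black catch tongue at its hook, in the middle of the lid's front edge, 200 mm from the hinge axis and 32 mm below the lid's underside.
- latch: The black catch tongue on the lid's front edge, 38 mm wide, about 40 mm long, hanging down in front of the case, sprung towards it, with the hook inside. Origin: its pivot. Its hook meets the ramp with the lid at 0.05 to 0.03 rad, almost shut; it snaps under only after a firm press, of 7 to 13 N on the handle, which differs each time.
- keeper: The teal ramp plate on the middle of the case's front wall under which the tongue's hook snaps, 40 mm wide. Origin: 28 mm above the table, at the ramp's lower edge. How far the ramp stands out is set by a screw and differs.
- oil_bottle: Bystander, loose. Frosted fragrance-oil bottle with a black cap, 42 mm across, 131 mm tall. Origin: centre of its underside.
- jar_candle: Bystander, loose. Poured candle in a glass jar, 72 mm across, 75 mm tall. Origin: centre of its underside.
- pink_dye: Bystander, loose. Pink dye bottle with a black dropper tip, 25 mm across, 84 mm tall. Origin: centre of its underside.
- green_dye: Bystander, loose. Green dye bottle with a black dropper tip, 25 mm across, 84 mm tall. Origin: centre of its underside.
- candle_tin: Bystander, loose. Round lidded metal candle tin, 75 mm across, 48 mm tall. Origin: centre of its underside.

How it is judged:
By the outcome, as a careful person would: the job done as asked, in the order asked, and still so for the second after the job is handed in, with the robot touching nothing.
It also fails if it takes over 67 s, if anything falls off the work surface, if the arm or the gripper's body presses on something with over 40 N, if the wrist force passes 120 N, or if a joint passes its speed limit or range.

## Working session

There is one attempt and no reset: what is moved stays moved. The work goes in short steps, Python scripts to look and compute and a tool call to move; the robot and the scene stay as the last step left them, time stands still between calls to the robot, and variables do not carry over. Pictures are saved under pics/ and viewed, and the job is handed in when it is done.

Besides the shell and the picture viewer there is one more tool, called after ">>>" by a JSON object that holds its "api" and its "payload". move_arm: Moves the arm, as the interface text tells. Its arguments: {"type":"object","properties":{"moves":{"type":"array"},"newtons":{"type":"number"}},"required":["moves"]}

```bash
mkdir -p pics; python3 - <<'E'
from plant import ctrl, viewer, workorder
import cv2,numpy as np
s=ctrl.state()
for k,v in s.items(): print(k,np.round(v,3).tolist())
for c in ["scene","side","wrist"]:
    f=viewer.grab_frame(c)
    cv2.imwrite(f"pics/a_{c}.png",f["img"][:,:,::-1])
    print(c,f["fovy"],f["cx"],f["cy"],f["dist"],f["rvec"],f["tvec"])
    for t in ["case","lid","handle","catch","keeper","oil_bottle","jar_candle","pink_dye","green_dye","candle_tin"]:
        b=viewer.boxes_of(c,t)
        print(t,[(np.round(x["box"]).tolist(),round(x["conf"],2)) for x in b[:2]])
E
```

```text
time_s 0.0
joints [-82.593, 24.448, 4.23, 92.052, -1.953, 63.646, -3.845]
joint_vel [0.114, 0.044, -0.025, 0.007, -0.112, 0.053, -0.014]
joint_efforts [-0.001, -93.583, 3.666, -45.422, -0.049, 0.02, 0.0]
ee_pos [0.186, 0.649, 0.222]
tool_rot [[-0.961, 0.275, -0.0], [0.275, 0.961, -0.001], [-0.0, -0.001, -1.0]]
force [-1.211, -0.228, 0.42]
torque [-0.007, -0.035, 0.014]
width 1.0
scene 52.0945869022372 318.40552026233206 206.20068519266363 [-0.01298082  0.          0.          0.          0.        ] [ 1.85909267  1.33484541 -0.6646881 ] [-0.18533205 -0.23109388  1.68947682]
case [([230.0, 185.0, 335.0, 280.0], 0.62)]
lid [([232.0, 185.0, 337.0, 267.0], 0.97)]
handle [([232.0, 189.0, 337.0, 268.0], 0.67)]
catch [([273.0, 188.0, 289.0, 190.0], 0.62)]
keeper [([227.0, 186.0, 336.0, 282.0], 0.32)]
oil_bottle [([427.0, 182.0, 444.0, 222.0], 0.76), ([230.0, 188.0, 335.0, 280.0], 0.51)]
jar_candle [([397.0, 167.0, 420.0, 196.0], 0.66), ([172.0, 228.0, 177.0, 249.0], 0.48)]
pink_dye [([183.0, 200.0, 192.0, 221.0], 0.62)]
green_dye [([172.0, 228.0, 178.0, 254.0], 0.61)]
candle_tin [([170.0, 2
[... 446 characters left out ...]
.0, 340.0, 207.0], 0.5)]
keeper []
oil_bottle [([338.0, 130.0, 354.0, 167.0], 0.64)]
jar_candle [([288.0, 142.0, 310.0, 168.0], 0.83)]
pink_dye [([227.0, 314.0, 244.0, 350.0], 0.78), ([309.0, 165.0, 407.0, 307.0], 0.57)]
green_dye [([294.0, 339.0, 307.0, 378.0], 0.81)]
candle_tin [([365.0, 326.0, 409.0, 378.0], 0.92)]
wrist 66.7395282993575 318.14732214953233 198.7082420999356 [-0.02677011  0.          0.          0.          0.        ] [-2.31136866 -1.74263031 -0.25604852] [-0.67342157 -0.03091346  0.39326333]
case []
lid []
handle []
catch []
keeper [([178.0, 353.0, 220.0, 399.0], 0.48)]
oil_bottle []
jar_candle [([180.0, 355.0, 218.0, 400.0], 0.92)]
pink_dye []
green_dye []
candle_tin []
```

View pics/a_scene.png

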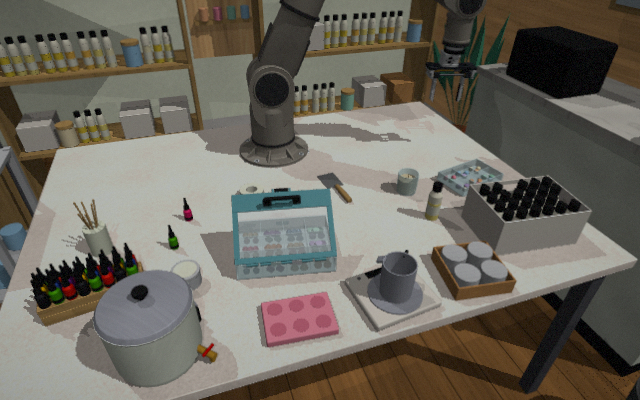

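View pics/a_side.png

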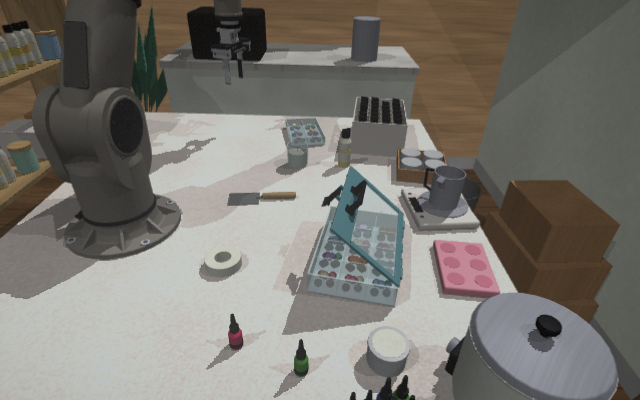

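View pics/a_wrist.png

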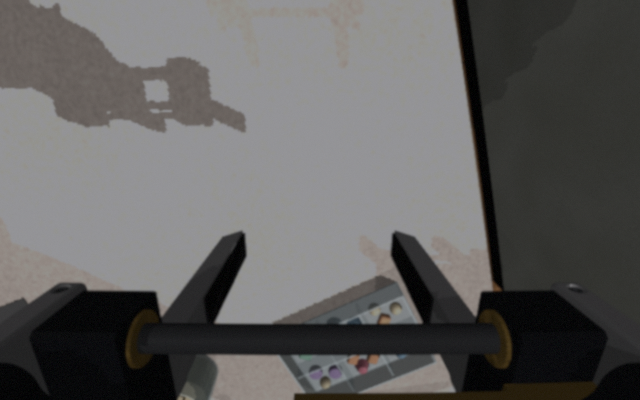

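```bash
python3 - <<'E'
import cv2
a=cv2.imread('pics/a_scene.png')[160:300,150:350];cv2.imwrite('pics/a_sc_z.png',cv2.resize(a,None,fx=4,fy=4,interpolation=cv2.INTER_CUBIC))
a=cv2.imread('pics/a_side.png')[130:320,280:430];cv2.imwrite('pics/a_si_z.png',cv2.resize(a,None,fx=3.1,fy=3.1,interpolation=cv2.INTER_CUBIC))
E
```

```text
(no output)
```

View pics/a_sc_z.png

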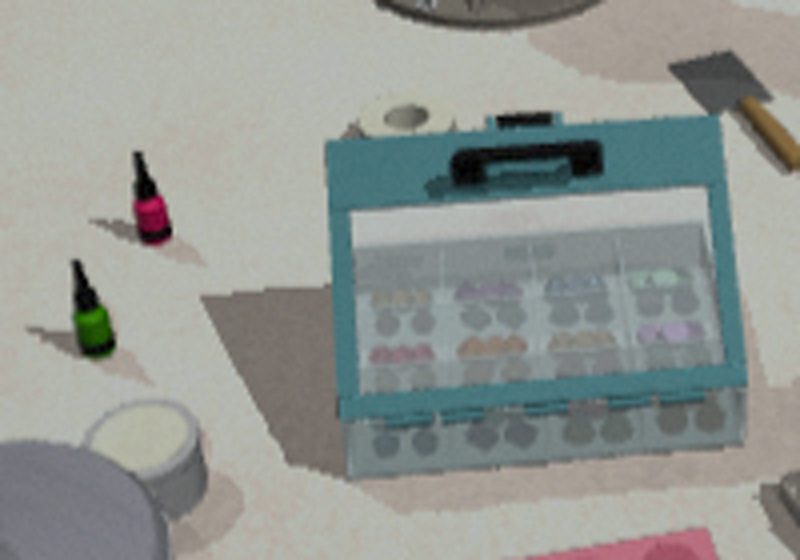

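View pics/a_si_z.png

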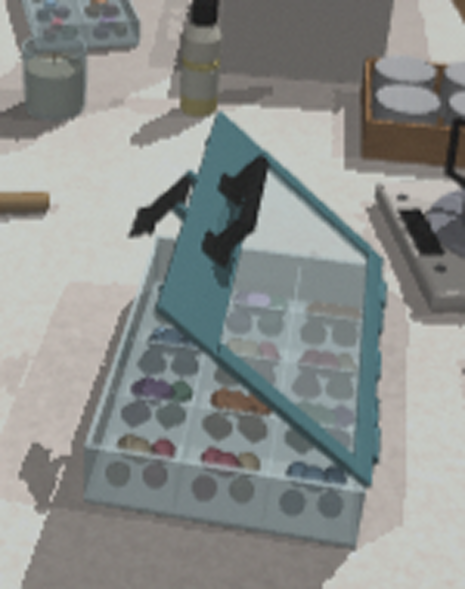

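```bash
cat > h.py <<'E'
from plant import ctrl, viewer, workorder
import cv2,numpy as np
from scipy.optimize import least_squares
def K(f):
    fl=200/np.tan(np.radians(f["fovy"])/2)
    return np.array([[fl,0,f["cx"]],[0,fl,f["cy"]],[0,0,1.]])
def proj(f,P):
    return cv2.projectPoints(np.array(P,float).reshape(-1,1,3),np.array(f["rvec"],float),np.array(f["tvec"],float),K(f),np.array(f["dist"],float))[0].reshape(-1,2)
def ontable(f,px,z=0):
    R=cv2.Rodrigues(np.array(f["rvec"],float))[0];t=np.array(f["tvec"],float).ravel()
    n=cv2.undistortPoints(np.array([[px]],float),K(f),np.array(f["dist"],float)).ravel()
    d=R.T@np.array([n[0],n[1],1]);o=-R.T@t
    return o+d*(z-o[2])/d[2]
def T(p,q):
    # lid point q=(forward dist from hinge, y, height above underside) -> world
    x,y,yaw,a=p
    d,yy,h=q
    c=np.array([0.095-d*np.cos(a)+h*np.sin(a)*1.0, yy, 0.057+d*np.sin(a)+h*np.cos(a)])
    R=np.array([[np.cos(yaw),-np.sin(yaw),0],[np.sin(yaw),np.cos(yaw),0],[0,0,1]])
    return R@c+np.array([x,y,0])
def C(p,c):
    x,y,yaw,a=p
    R=np.array([[np.cos(yaw),-np.sin(yaw),0],[np.sin(yaw),np.cos(yaw),0],[0,0,1]])
    return R@np.array(c)+np.array([x,y,0])
E
python3 - <<'E'
from h import *
fs=viewer.grab_frame("scene");fd=viewer.grab_frame("side")
z=lambda u,v:(150+u/4,160+v/4)
w=lambda u,v:(280+u/3.1,130+v/3.1)
L=[(fs,z(327,140),'l',(.19,-.135,.003)),(fs,z(720,117),'l',(.19,.135,.003)),(fs,z(342,412),'l',(0,-.135,.003)),(fs,z(747,382),'l',(0,.135,.003)),
(fs,z(352,480),'c',(.095,-.135,0)),(fs,z(742,445),'c',(.095,.135,0)),
(fs,z(452,160),'l',(.162,-.046,.038)),(fs,z(602,150),'l',(.162,.046,.038)),
(fd,w(222,113),'l',(.19,.135,.003)),(fd,w(158,310),'l',(.19,-.135,.003)),(fd,w(370,483),'l',(0,-.135,.003)),(fd,w(380,258),'l',(0,.135,.003)),
(fd,w(87,497),'c',(-.095,-.135,0)),(fd,w(355,545),'c',(.095,-.135,0))]
def r(p): return np.concatenate([proj(f,(T if k=='l' else C)(p,q))[0]-np.array(u) for f,u,k,q in L])
s=least_squares(r,[.6,0,0,.8],loss='soft_l1')
print(s.x,np.degrees(s.x[2:]));print(np.round(r(s.x).reshape(-1,2),1).tolist())
p=s.x
print("handle",T(p,(.162,0,.038)),"shut",T([*p[:3],0],(.162,0,.038)),"catch",T(p,(.2,0,-.032)))
print("candle",ontable(fs,(408,194)),ontable(fd,(298,166)),"oil",ontable(fs,(434,219)),"pink",ontable(fs,(188,220)),"green",ontable(fs,(174,249)),'tin',ontable(fs,(187,287)))
E
```

```text
[ 0.61468614 -0.11606725 -0.19435043  0.69403009] [-11.13545946  39.76499519]
[[0.1, 0.5], [0.3, -0.5], [-0.1, 2.8], [1.0, 1.3], [-0.1, 1.1], [1.3, 0.8], [2.2, -0.2], [-0.6, -0.1], [-1.6, -1.0], [-0.4, -1.1], [-0.2, 1.1], [-0.0, 0.1], [-1.1, 1.8], [-0.0, 1.1]]
handle [ 0.60956546 -0.11505932  0.18983134] shut [ 0.54894753 -0.10312759  0.095     ] catch [ 0.5369739  -0.10077076  0.16033046]
candle [0.45694983 0.373134   0.        ] [0.44173619 0.3621596  0.        ] oil [0.61068896 0.38334376 0.        ] pink [ 0.36754569 -0.37220498  0.        ] green [ 4.95893256e-01 -4.22388971e-01 -1.11022302e-16] tin [ 0.66055945 -0.3981189   0.        ]
```

```bash
cat >> h.py <<'E'
from scipy.spatial.transform import Rotation as Ro
def sim(p,R,rows):
    p=np.array(p,float);R=np.array(R,float)
    for r in rows:
        p=p+R@np.array(r[:3]);R=R@Ro.from_rotvec(np.radians(r[3:6])).as_matrix()
    return p,R
def plan(p,R,pt,yaw,n):
    pass
E
python3 - <<'E'
from h import *
s=ctrl.state();p,R=s["ee_pos"],s["tool_rot"]
rows=[[-.0405,-.0035,-.01,0,0,3.55,.09]]*8+[[-.0405,-.0035,0,0,0,3.55,.09]]*16
for n in (8,16,24):
    q,Q=sim(p,R,rows[:n]);print(np.round(q,3),np.round(Q[:,1],3))
E
```

```text
[0.455 0.472 0.302] [ 0.699  0.715 -0.   ]
[0.607 0.188 0.302] [ 0.955  0.296 -0.   ]
[ 0.606 -0.134  0.302] [ 0.981 -0.194 -0.   ]
```

>>> {"api": "move_arm", "payload": {"moves": [[[-0.04,-0.0035,-0.01,0,0,3.55,0.09],[-0.04,-0.0035,-0.01,0,0,3.55,0.09],[-0.04,-0.0035,-0.01,0,0,3.55,0.09],[-0.04,-0.0035,-0.01,0,0,3.55,0.09],[-0.04,-0.0035,-0.01,0,0,3.55,0.09],[-0.04,-0.0035,-0.01,0,0,3.55,0.09],[-0.04,-0.0035,-0.01,0,0,3.55,0.09],[-0.04,-0.0035,-0.01,0,0,3.55,0.09]]], "newtons": 20}}

```text
time_s: 2.55
ee_pos: [0.4524, 0.4727, 0.3029]
tool_rot: [[-0.713, 0.701, 0.0], [0.701, 0.713, 0.0], [0.0, 0.0, -1.0]]
force: [0.8, 0.8, -0.5]
width: 0.355
```

>>> {"api": "move_arm", "payload": {"moves": [[[-0.04,-0.0035,0,0,0,3.55,0.09],[-0.04,-0.0035,0,0,0,3.55,0.09],[-0.04,-0.0035,0,0,0,3.55,0.09],[-0.04,-0.0035,0,0,0,3.55,0.09],[-0.04,-0.0035,0,0,0,3.55,0.09],[-0.04,-0.0035,0,0,0,3.55,0.09],[-0.04,-0.0035,0,0,0,3.55,0.09],[-0.04,-0.0035,0,0,0,3.55,0.09]]]}}

```text
time_s: 3.35
ee_pos: [0.602, 0.192, 0.3025]
tool_rot: [[-0.294, 0.956, 0.0], [0.956, 0.294, 0.0], [0.0, 0.0, -1.0]]
force: [1.1, -0.7, 0.5]
width: 0.088
```

>>> {"api": "move_arm", "payload": {"moves": [[[-0.038,-0.0035,0,0,0,3.55,0.09],[-0.038,-0.0035,0,0,0,3.55,0.09],[-0.038,-0.0035,0,0,0,3.55,0.09],[-0.038,-0.0035,0,0,0,3.55,0.09],[-0.038,-0.0035,0,0,0,3.55,0.09],[-0.038,-0.0035,0,0,0,3.55,0.09],[-0.038,-0.0035,0,0,0,3.55,0.09],[-0.038,-0.0035,0,0,0,3.55,0.09]]]}}

```text
time_s: 4.15
ee_pos: [0.5988, -0.1101, 0.3026]
tool_rot: [[0.196, 0.981, 0.0], [0.981, -0.196, -0.0], [0.0, 0.0, -1.0]]
force: [0.5, 0.7, -1.6]
width: 0.091
```

```bash
python3 - <<'E'
from h import *
for c in ["scene","side","wrist"]:
    f=viewer.grab_frame(c); cv2.imwrite(f"pics/b_{c}.png",f["img"][:,:,::-1])
s=ctrl.state()
print(s["time_s"],s["ee_pos"],s["tool_rot"],s["force"],s["width"],s["joints"])
R=np.array(s["tool_rot"]);print("to handle, tool:",R.T@(np.array([.6096,-.115,.19])-s["ee_pos"]))
a=cv2.imread('pics/b_side.png')[100:320,250:450];cv2.imwrite('pics/b_side_z.png',cv2.resize(a,None,fx=2.7,fy=2.7,interpolation=cv2.INTER_CUBIC))
E
```

```text
4.3 [ 0.59833829 -0.11140969  0.3028894 ] [[ 1.98382294e-01  9.80124594e-01  4.95510442e-04]
 [ 9.80124691e-01 -1.98382142e-01 -3.39849820e-04]
 [-2.34794745e-04  5.53082205e-04 -9.99999819e-01]] [-0.14422932 -0.25234705  0.30664806] 0.08730471609405113 [-26.72012863  17.18344371  39.63847859  97.03467169 -11.56166279
  69.91994468   4.20812354]
to handle, tool: [-0.00125832  0.0116877   0.11289618]
```

View pics/b_wrist.png

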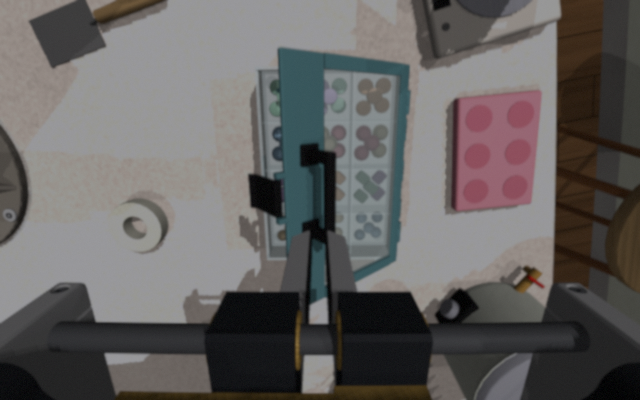

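View pics/b_side_z.png

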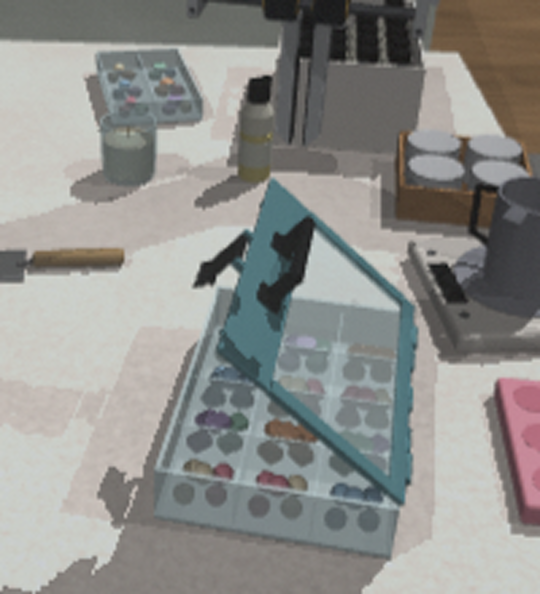

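```bash
python3 - <<'E'
from h import *
p=[0.61468614,-0.11606725,-0.19435043,0.69403009]
f=viewer.grab_frame("wrist");img=f["img"][:,:,::-1].copy()
def dot(q,c=(0,0,255)):
    u=proj(f,q)[0];cv2.circle(img,tuple(int(round(x)) for x in u),2,c,-1)
for yy in (-.046,0,.046): dot(T(p,(.162,yy,.038)))
for d in (0,.19):
    for yy in (-.135,.135): dot(T(p,(d,yy,.006)),(255,0,255))
for a in (-.095,.095):
    for b in (-.135,.135): dot(C(p,(a,b,.055)),(0,255,255))
cv2.imwrite("pics/c_wrist.png",cv2.resize(img[30:330,200:450],None,fx=2,fy=2))
E
```

```text
(no output)
```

View pics/c_wrist.png

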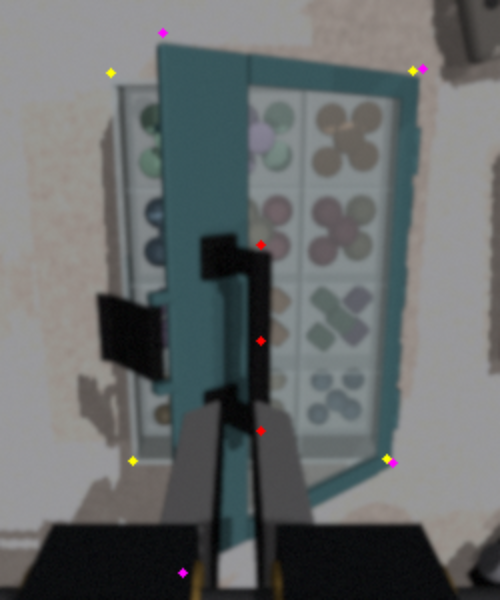

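```bash
python3 - <<'E'
from h import *
fs=viewer.grab_frame("scene");fd=viewer.grab_frame("side");fw=viewer.grab_frame("wrist")
z=lambda u,v:(150+u/4,160+v/4)
w=lambda u,v:(280+u/3.1,130+v/3.1)
v=lambda a,b:(200+a/2,30+b/2)
L=[(fs,z(327,140),'l',(.19,-.135,.003)),(fs,z(720,117),'l',(.19,.135,.003)),(fs,z(342,412),'l',(0,-.135,.003)),(fs,z(747,382),'l',(0,.135,.003)),
(fs,z(352,480),'c',(.095,-.135,0)),(fs,z(742,445),'c',(.095,.135,0)),
(fs,z(452,157),'l',(.162,-.046,.038)),(fs,z(602,147),'l',(.162,.046,.038)),
(fd,w(222,113),'l',(.19,.135,.003)),(fd,w(158,310),'l',(.19,-.135,.003)),(fd,w(370,483),'l',(0,-.135,.003)),(fd,w(380,258),'l',(0,.135,.003)),
(fd,w(87,497),'c',(-.095,-.135,0)),(fd,w(355,545),'c',(.095,-.135,0)),
(fw,v(160,44),'l',(.19,.135,.006)),(fw,v(418,76),'l',(0,.135,.006)),(fw,v(392,463),'l',(0,-.135,.006)),(fw,v(118,85),'c',(-.095,.135,.055)),(fw,v(133,465),'c',(-.095,-.135,.055)),(fw,v(260,250),'l',(.162,.046,.038))]
def r(p): return np.concatenate([proj(f,(T if k=='l' else C)(p,q))[0]-np.array(u) for f,u,k,q in L])
s=least_squares(r,[.6,0,0,.8],loss='soft_l1')
print(s.x,np.degrees(s.x[2:]));print(np.round(r(s.x).reshape(-1,2),1).tolist())
p=s.x
h=T(p,(.162,0,.038))
print("handle",h,"shut",T([*p[:3],0],(.162,0,.038)))
st=ctrl.state();R=np.array(st["tool_rot"]);print(R.T@(h-st["ee_pos"]))
for a in (.69,.5,.3,.15,.06): print(a,T([*p[:3],a],(.162,0,.038)))
E
```

```text
[ 0.61437056 -0.1162205  -0.18662866  0.69390442] [-10.69303478  39.75779471]
[[-0.1, 0.7], [-0.0, -0.7], [0.1, 3.0], [1.1, 0.9], [0.0, 1.3], [1.4, 0.4], [2.1, 0.6], [-0.7, 0.5], [-2.2, -0.9], [-0.1, -0.8], [0.2, 0.9], [-0.5, -0.1], [-0.8, 2.2], [0.3, 0.9], [0.1, -0.6], [1.5, -0.0], [-0.1, 2.5], [-4.7, -2.9], [-0.2, 0.2], [-0.4, 1.7]]
handle [ 0.60922585 -0.11524905  0.18981875] shut [ 0.54853399 -0.10378884  0.095     ]
[-0.00595654  0.01120933  0.1125363 ]
0.69 [ 0.60871703 -0.11515297  0.18942637]
0.5 [ 0.58592307 -0.11084888  0.16801507]
0.3 [ 0.56667861 -0.10721502  0.14117706]
0.15 [ 0.55590153 -0.10518003  0.11878228]
0.06 [ 0.55105951 -0.10426573  0.10464579]
```

>>> {"api": "move_arm", "payload": {"moves": [[[-0.001,0.002,0.012,0,0,0,0.09],[-0.001,0.002,0.012,0,0,0,0.09],[-0.001,0.002,0.012,0,0,0,0.09],[-0.001,0.002,0.012,0,0,0,0.09],[-0.001,0.002,0.012,0,0,0,0.09],[0,0.001,0.012,0,0,0,0.09],[0,0,0.01,0,0,0,0.09],[0,0,0,0,0,0,0.09]]]}}

```text
time_s: 5.3
ee_pos: [0.6082, -0.1155, 0.2189]
tool_rot: [[0.194, 0.981, -0.002], [0.981, -0.194, -0.0], [-0.001, -0.002, -1.0]]
force: [-0.1, 0.1, -0.1]
width: 0.09
```

```bash
python3 - <<'E'
from h import *
for c in ["scene","side"]:
    f=viewer.grab_frame(c); cv2.imwrite(f"pics/d_{c}.png",f["img"][:,:,::-1])
s=ctrl.state()
print(s["time_s"],s["ee_pos"],s["force"],s["width"])
a=cv2.imread('pics/d_side.png')[100:320,280:430];a=cv2.resize(a,None,fx=2.6,fy=2.6,interpolation=cv2.INTER_CUBIC)
b=cv2.imread('pics/d_scene.png')[140:360,210:360];b=cv2.resize(b,None,fx=2.6,fy=2.6,interpolation=cv2.INTER_CUBIC)
cv2.imwrite('pics/d_z.png',np.hstack([a,b]))
E
```

```text
5.4 [ 0.60888017 -0.11577051  0.22051186] [-0.38385347  0.28673668  0.77683855] 0.09115282674900146
```

View pics/d_z.png

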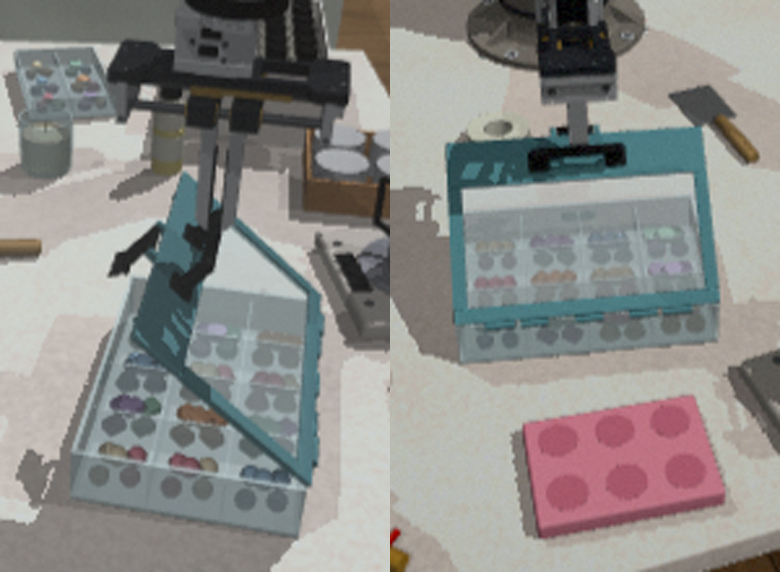

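>>> {"api": "move_arm", "payload": {"moves": [[[0,0,0.005,0,0,0,0.09],[0,-0.001,0.004,0,0,0,0.09],[0,-0.004,0.004,0,0,0,0.09],[0,-0.004,0.004,0,0,0,0.09],[0,-0.004,0.004,0,0,0,0.09],[0,-0.004,0.004,0,0,0,0.09],[0,-0.003,0.003,0,0,0,0.09],[0,-0.003,0.003,0,0,0,0.09]]]}}

```text
time_s: 6.2
ee_pos: [0.5857, -0.1111, 0.1893]
tool_rot: [[0.194, 0.981, -0.0], [0.981, -0.194, 0.0], [0.0, -0.0, -1.0]]
force: [-3.3, 0.1, 4.5]
width: 0.091
```

```bash
cat > look.py <<'E'
import sys
from h import *
n=sys.argv[1]
for c in ["scene","side"]:
    f=viewer.grab_frame(c); cv2.imwrite(f"pics/{n}_{c}.png",f["img"][:,:,::-1])
s=ctrl.state()
print(s["time_s"],np.round(s["ee_pos"],4),np.round(s["force"],1),np.round(s["torque"],2),s["width"])
a=cv2.imread(f'pics/{n}_side.png')[100:320,280:430];a=cv2.resize(a,None,fx=2.6,fy=2.6,interpolation=cv2.INTER_CUBIC)
b=cv2.imread(f'pics/{n}_scene.png')[140:360,210:360];b=cv2.resize(b,None,fx=2.6,fy=2.6,interpolation=cv2.INTER_CUBIC)
cv2.imwrite(f'pics/{n}_z.png',np.hstack([a,b]))
E
python3 look.py e
```

```text
6.3 [ 0.5855 -0.111   0.189 ] [-4.1  1.4  1.7] [0.25 1.16 0.01] 0.09162245998626711
```

View pics/e_z.png

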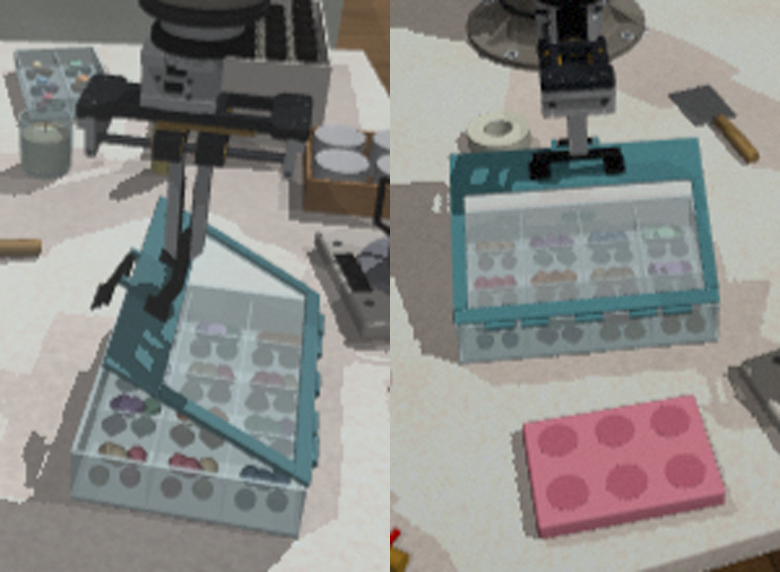

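>>> {"api": "move_arm", "payload": {"moves": [[[0,-0.004,0.003,0,0,0,0.09],[0,-0.003,0.003,0,0,0,0.09],[0,-0.003,0.004,0,0,0,0.09],[0,-0.003,0.004,0,0,0,0.09],[0,-0.002,0.003,0,0,0,0.09],[0,-0.002,0.003,0,0,0,0.09],[0,-0.002,0.003,0,0,0,0.09],[0,-0.002,0.004,0,0,0,0.09]]]}}

```text
time_s: 7.1
ee_pos: [0.5656, -0.1071, 0.1623]
tool_rot: [[0.194, 0.981, 0.0], [0.981, -0.194, -0.0], [-0.0, 0.0, -1.0]]
force: [-0.0, 0.4, 1.1]
width: 0.091
```

>>> {"api": "move_arm", "payload": {"moves": [[[0,-0.002,0.003,0,0,0,0.09],[0,-0.002,0.003,0,0,0,0.09],[0,-0.001,0.003,0,0,0,0.09],[0,-0.002,0.003,0,0,0,0.09],[0,-0.001,0.003,0,0,0,0.09],[0,-0.001,0.003,0,0,0,0.09],[0,-0.001,0.003,0,0,0,0.09],[0,-0.001,0.002,0,0,0,0.09]]]}}

```text
time_s: 7.9
ee_pos: [0.5547, -0.105, 0.1392]
tool_rot: [[0.194, 0.981, -0.0], [0.981, -0.194, -0.0], [-0.0, -0.0, -1.0]]
force: [1.2, -0.6, 0.1]
width: 0.09
```

```bash
python3 look.py f
```

```text
8.0 [ 0.5547 -0.105   0.1392] [-0.8  0.1 -0. ] [-0.02  0.03  0.01] 0.09015133889344706
```

View pics/f_z.png

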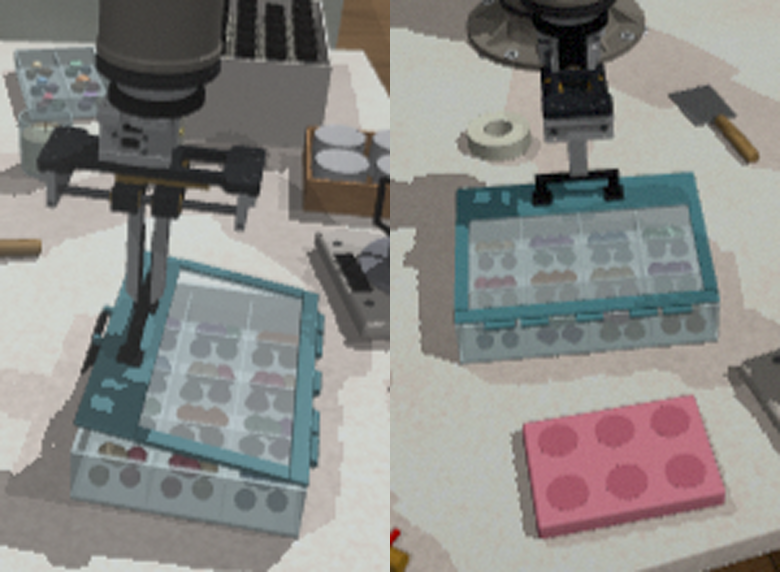

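>>> {"api": "move_arm", "payload": {"moves": [[[0,-0.001,0.003,0,0,0,0.09],[0,-0.001,0.003,0,0,0,0.09],[0,0,0.002,0,0,0,0.09],[0,-0.001,0.002,0,0,0,0.09],[0,0,-0.007,0,0,0,0.09],[0,0,-0.01,0,0,0,0.45],[0,0,0,0,0,0,0.45],[0,0,0,0,0,0,0.45]]], "newtons": 50}}

```text
time_s: 8.8
ee_pos: [0.5524, -0.1044, 0.1471]
tool_rot: [[0.194, 0.981, 0.001], [0.981, -0.194, 0.0], [0.0, 0.001, -1.0]]
force: [0.3, -0.0, -0.3]
width: 0.306
```

```bash
python3 look.py g
```

```text
8.9 [ 0.552  -0.1043  0.1465] [ 0.2 -0.2  0.4] [-0.11  0.12  0.01] 0.3930320285681382
```

View pics/g_z.png

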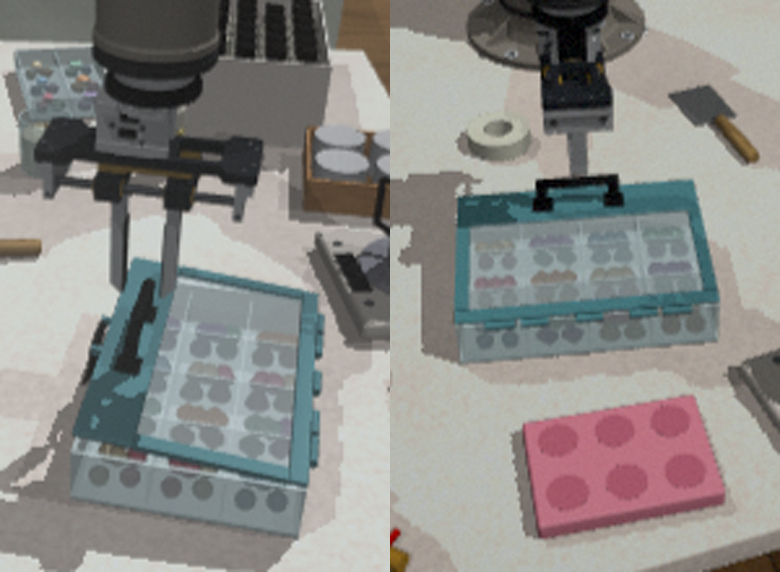

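>>> {"api": "move_arm", "payload": {"moves": [[[0,0,0.008,0,0,0,0.45],[0,0,0.008,0,0,0,0.45],[0,0,0.008,0,0,0,0.45],[0,0,0.008,0,0,0,0.45],[0,0,0.008,0,0,0,0.45],[0,0,0,0,0,0,0.45],[0,0,0,0,0,0,0],[0,0,0,0,0,0,0]]], "newtons": 30}}

```text
time_s: 9.7
ee_pos: [0.5521, -0.1045, 0.1067]
tool_rot: [[0.194, 0.981, 0.0], [0.981, -0.194, -0.0], [-0.0, 0.0, -1.0]]
force: [-0.4, -0.0, 0.2]
width: 0.314
```

>>> {"api": "move_arm", "payload": {"moves": [[[0,0,0,0,0,0,0],[0,0,0,0,0,0,0],[0,0,0,0,0,0,0],[0,0,0,0,0,0,0],[0,0,0,0,0,0,0],[0,0,0,0,0,0,0],[0,0,0,0,0,0,0],[0,0,0,0,0,0,0]]]}}

```text
time_s: 10.5
ee_pos: [0.5514, -0.1042, 0.1063]
tool_rot: [[0.194, 0.981, -0.001], [0.981, -0.194, 0.0], [0.0, -0.001, -1.0]]
force: [-5.5, 1.1, 2.5]
width: 0.116
```

```bash
python3 look.py i
```

```text
10.6 [ 0.5514 -0.1043  0.1063] [-5.4  1.5  2.4] [ 0.3   1.33 -0.06] 0.11795725608310817
```

View pics/i_z.png

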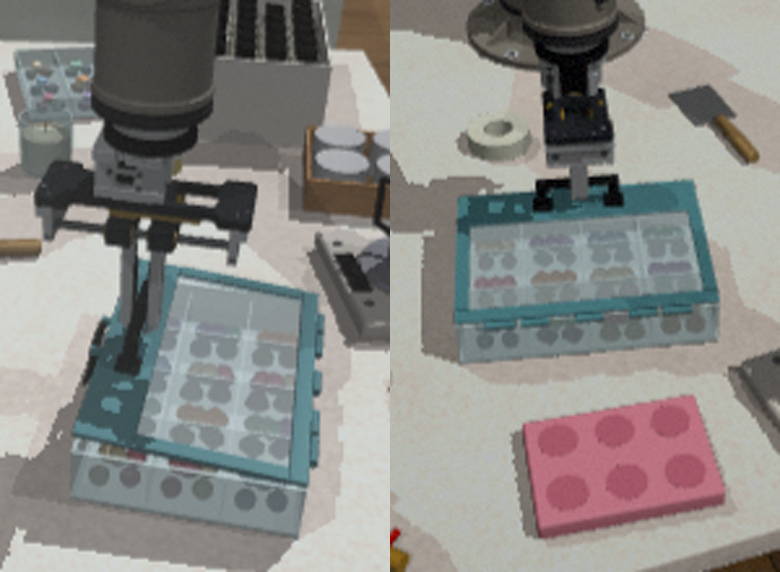

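>>> {"api": "move_arm", "payload": {"moves": [[[0,-0.001,0.001,0,0,0,0],[0,-0.001,0.001,0,0,0,0],[0,0,0.001,0,0,0,0],[0,0,0.001,0,0,0,0],[0,0,0.001,0,0,0,0],[0,0,0,0,0,0,0],[0,0,0,0,0,0,0],[0,0,0,0,0,0,0]]]}}

```text
time_s: 11.4
ee_pos: [0.5499, -0.104, 0.1014]
tool_rot: [[0.194, 0.981, -0.0], [0.981, -0.194, 0.0], [-0.0, -0.0, -1.0]]
force: [-0.6, 0.3, -0.3]
width: 0.118
```

>>> {"api": "move_arm", "payload": {"moves": [[[0,0,0.001,0,0,0,0],[0,0,0,0,0,0,0],[0,0,0.001,0,0,0,0],[0,0,0,0,0,0,0],[0,0,0.001,0,0,0,0],[0,0,0,0,0,0,0],[0,0,0,0,0,0,0],[0,0,0,0,0,0,0]]]}}

```text
time_s: 12.2
ee_pos: [0.5491, -0.1038, 0.0983]
tool_rot: [[0.194, 0.981, -0.002], [0.981, -0.194, 0.001], [0.0, -0.002, -1.0]]
force: [-7.5, 3.6, 3.9]
width: 0.116
```

>>> {"api": "move_arm", "payload": {"moves": [[[0,0,0.001,0,0,0,0],[0,0,0,0,0,0,0],[0,0,0.001,0,0,0,0],[0,0,0,0,0,0,0],[0,0,0,0,0,0,0],[0,0,0,0,0,0,0],[0,0,0,0,0,0,0],[0,0,0,0,0,0,0]]]}}

```text
time_s: 13.0
ee_pos: [0.5486, -0.1037, 0.0961]
tool_rot: [[0.194, 0.981, -0.003], [0.981, -0.194, 0.001], [0.0, -0.003, -1.0]]
force: [-9.2, 3.0, 3.7]
width: 0.114
```

```bash
python3 look.py j
```

```text
13.1 [ 0.5486 -0.1037  0.0961] [-9.6  2.8  4.4] [ 0.63  2.01 -0.01] 0.11409847212446865
```

View pics/j_z.png

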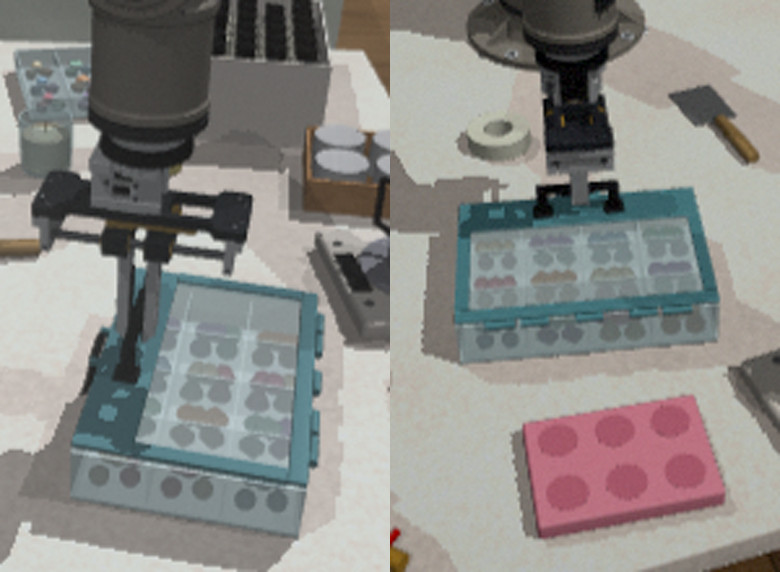

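>>> {"api": "move_arm", "payload": {"moves": [[[0,-0.001,0.001,0,0,0,0],[0,-0.0005,0,0,0,0,0],[0,0,0.001,0,0,0,0],[0,0,0,0,0,0,0],[0,0,0,0,0,0,0],[0,0,0,0,0,0,0],[0,0,0,0,0,0,0],[0,0,0,0,0,0,0]]]}}

```text
time_s: 13.9
ee_pos: [0.5482, -0.1037, 0.0943]
tool_rot: [[0.194, 0.981, -0.001], [0.981, -0.194, 0.0], [0.0, -0.001, -1.0]]
force: [-5.2, 2.3, 0.1]
width: 0.118
```

>>> {"api": "move_arm", "payload": {"moves": [[[0,-0.0005,0.001,0,0,0,0],[0,0,0,0,0,0,0],[0,0,0,0,0,0,0],[0,0,0.001,0,0,0,0],[0,0,0,0,0,0,0],[0,0,0,0,0,0,0],[0,0,0,0,0,0,0],[0,0,0,0,0,0,0]]]}}

```text
time_s: 14.7
ee_pos: [0.5481, -0.1036, 0.0933]
tool_rot: [[0.194, 0.981, 0.0], [0.981, -0.194, 0.001], [0.001, 0.0, -1.0]]
force: [-9.1, 3.4, 20.1]
width: 0.118
```

>>> {"api": "move_arm", "payload": {"moves": [[[0,-0.0005,0,0,0,0,0],[0,0,-0.001,0,0,0,0],[0,0,-0.001,0,0,0,0],[0,0,-0.001,0,0,0,0],[0,0,-0.001,0,0,0,0],[0,0,0,0,0,0,0],[0,0,0,0,0,0,0],[0,0,0,0,0,0,0]]]}}

```text
time_s: 15.5
ee_pos: [0.5483, -0.1036, 0.0955]
tool_rot: [[0.193, 0.981, 0.001], [0.981, -0.193, -0.001], [-0.001, 0.001, -1.0]]
force: [12.7, -1.3, -30.1]
width: 0.115
```

>>> {"api": "move_arm", "payload": {"moves": [[[0,0,-0.001,0,0,0,0],[0,0,0,0,0,0,0],[0,0,-0.001,0,0,0,0],[0,0,0,0,0,0,0],[0,0,0,0,0,0,0],[0,0,0,0,0,0,0],[0,0,0,0,0,0,0],[0,0,0,0,0,0,0]]]}}

```text
time_s: 16.3
ee_pos: [0.5482, -0.1038, 0.0972]
tool_rot: [[0.194, 0.981, 0.001], [0.981, -0.194, -0.002], [-0.002, 0.001, -1.0]]
force: [15.6, -3.3, -36.3]
width: 0.116
```

>>> {"api": "move_arm", "payload": {"moves": [[[0,0,0.001,0,0,0,0],[0,0,0.0005,0,0,0,0],[0,0,0,0,0,0,0],[0,0,0,0,0,0,0],[0,0,0,0,0,0,0],[0,0,0,0,0,0,0],[0,0,0,0,0,0,0],[0,0,0,0,0,0,0]]]}}

```text
time_s: 17.1
ee_pos: [0.5482, -0.1038, 0.0967]
tool_rot: [[0.194, 0.981, 0.001], [0.981, -0.194, -0.001], [-0.001, 0.001, -1.0]]
force: [6.8, 0.2, -13.8]
width: 0.118
```

```bash
python3 look.py k
```

```text
17.2 [ 0.5482 -0.1038  0.0967] [  6.7  -1.2 -12.6] [-0.26 -1.5  -0.  ] 0.11505481754307348
```

View pics/k_z.png

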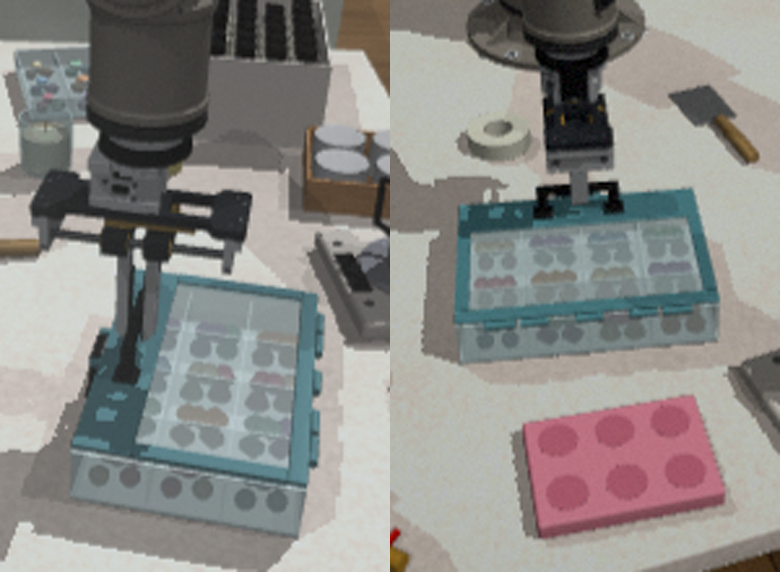

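>>> {"api": "move_arm", "payload": {"moves": [[[0,0.0005,0.001,0,0,0,0],[0,0,0,0,0,0,0],[0,0,0,0,0,0,0.45],[0,0,0,0,0,0,0.45],[0,0,0,0,0,0,0.45],[0,0,0,0,0,0,0.45],[0,0,0,0,0,0,0.45],[0,0,0,0,0,0,0.45]]]}}

```text
time_s: 18.0
ee_pos: [0.548, -0.1037, 0.096]
tool_rot: [[0.194, 0.981, 0.0], [0.981, -0.194, -0.0], [-0.0, 0.0, -1.0]]
force: [0.2, 0.1, 0.9]
width: 0.45
```

>>> {"api": "move_arm", "payload": {"moves": [[[0,0,-0.01,0,0,0,0.45],[0,0,-0.02,0,0,0,0.45],[0,0,-0.03,0,0,0,0.45],[0,0,-0.03,0,0,0,0.45],[0,0,-0.03,0,0,0,0.45],[0,0,-0.03,0,0,0,0.45],[0,0,-0.02,0,0,0,0.45],[0,0,0,0,0,0,0.45]]]}}

```text
time_s: 18.8
ee_pos: [0.5492, -0.104, 0.2692]
tool_rot: [[0.194, 0.981, 0.004], [0.981, -0.194, 0.001], [0.001, 0.004, -1.0]]
force: [-0.3, 0.0, -0.6]
width: 0.448
```

```bash
python3 look.py l; python3 - <<'E'
from h import *
p=[0.61437,-0.11622,-0.18663,0.0]
a=[]
for c,(x0,x1,y0,y1) in dict(scene=(210,360,150,290),side=(290,430,150,320),wrist=(120,520,0,400)).items():
    f=viewer.grab_frame(c);img=f["img"][:,:,::-1].copy()
    for aa,col in ((0,(0,0,255)),(.04,(0,255,255))):
      for q in ((.19,-.135,.006),(.19,.135,.006),(.162,-.046,.044),(.162,.046,.044)):
        u=proj(f,T([*p[:3],aa],q))[0]; img[int(round(u[1])),int(round(u[0]))]=col
    cv2.imwrite(f"pics/m_{c}.png",cv2.resize(img[y0:y1,x0:x1],None,fx=(1.5 if c=="wrist" else 3.5),fy=(1.5 if c=="wrist" else 3.5),interpolation=cv2.INTER_NEAREST))
E
```

```text
18.9 [ 0.548  -0.1036  0.2664] [ 0.7 -0.1 -0.9] [-0.05  0.13 -0.  ] 0.4497954143456132
```

View pics/m_side.png

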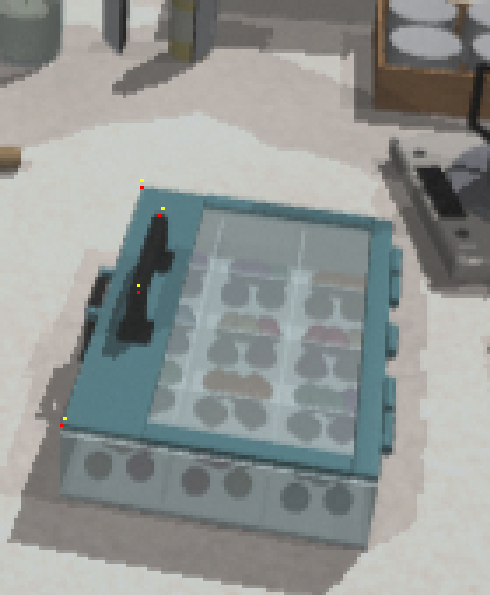

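View pics/m_scene.png

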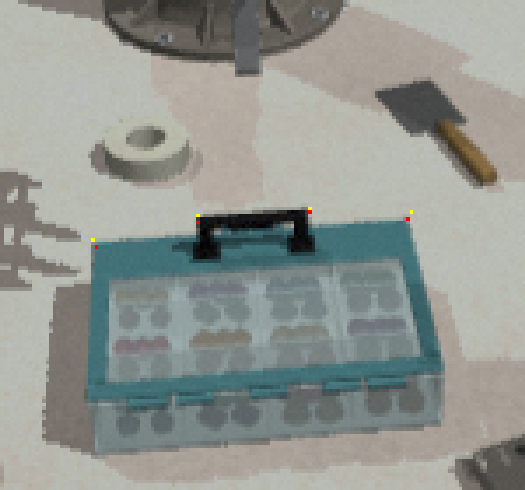

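View pics/m_wrist.png

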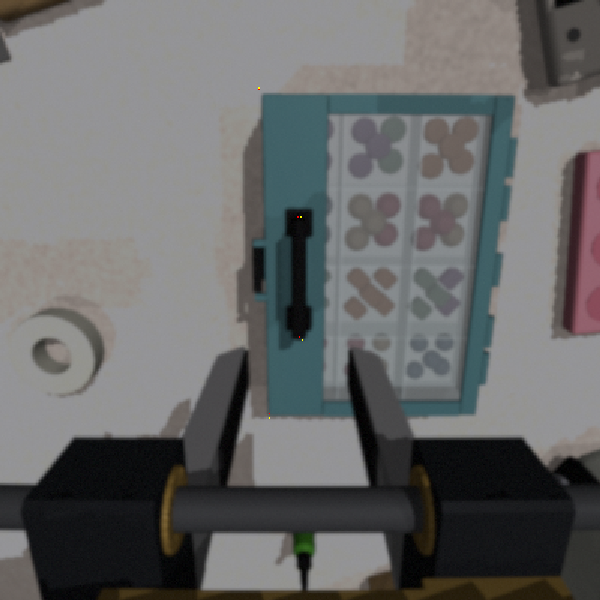

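View pics/l_side.png

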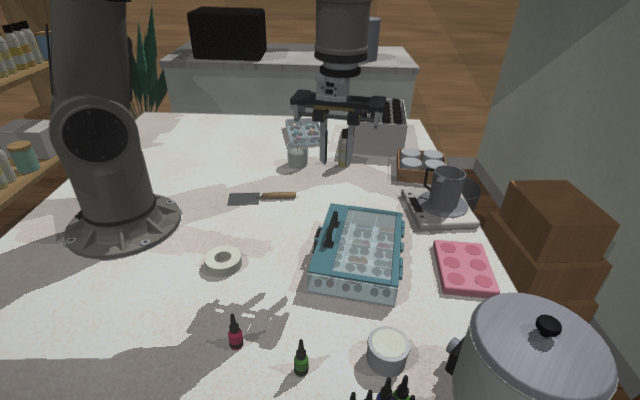

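The side view shows the lid flat: its front corners are at the projected shut positions, near (308,203) and (331,271) full-frame. The bystanders are where they were and the gripper is clear, so I'm handing in.

```bash
python3 -c "
from plant import workorder
print(workorder.job_done())"
```

```text
the job is handed in; nothing more can be done
None
```

The lid is shut and, as far as my checks show, held by its front catch. The job was handed in at about 19 s of the 67 s allowed.

- **Closing and pressing:** I lowered the lid with the fingertips on the handle bar, then gripped the bar and pressed. The vertical force dropped to about 0 N, which I took as the catch snapping under, and then rose to 20 N with the lid fully down.
- **Tug:** I tugged up once and held it for over a second, with a reading of 30 to 36 N. That was stronger than I intended, because the arm turned out stiffer than I had estimated. The lid did not give, so no second press was needed. An uncaught lid rises under 2 to 3 N.
- **Final check:** I let go of the handle and raised the gripper about 170 mm clear. In the scene and side pictures the lid's front corners and handle match the shut position to about 2 pixels. The bottles, candle and tin that I could see looked undisturbed.

**What disagreed:**
- During the hardest pull the gripper rose about 1.7 mm while the force grew by only 6 N. I read this as the pads slipping on the bar plus play in the catch, because the lid still held against about 13 N afterwards.
- In the wrist picture the predicted points sit a few pixels off, which I put down to camera calibration.
- I did not see the hook itself under the keeper. The evidence that it caught is the force readings.

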